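Clip the tooth-sample slide onto the inspection stage

TASK

Draw the inspection stage's sprung curved arm back by its red pin until it stays open by itself, and let go of it. Then set the blue tooth-sample slide on the deck against the end stop and push it up to the long fixed edge until it bears lightly and squarely on it; the edge has been locked at an unknown setting, so find it by touch. Finally take the red pin again, ease the arm in until it clamps the slide, and let go; never let the arm snap in. The sample is brittle: never press it against the edge or stop with more than about 10 N, and leave the cup, jar and dropper bottle where they are.

Things in the scene. Friction and masses are not known exactly. Their poses are not given: they have to be found in the camera images.
- stage: White inspection stage, a plate 200 (x) x 180 (y) x 16 mm, fixed; origin at the centre of its underside, z up. Offsets below are in its frame, mm. Deck (top) at z 16. With the slide home its long side runs along the stage's x, either way round; its origin is at x 5, z 16 and at a y between 23 and 37 as the long edge is set. The arm lies on the -y side and presses the slide to +y.
- edge: Two small aluminium guides, fixed on the deck, that carry the long fixed edge: a dark steel bar, 9 mm high, 90 long (x -48 to 42), 12 wide, its working face looking to -y. The bar is locked on its guides with this face anywhere from y 43 to y 57: not reported, find it by touch. Does not yield. Origin on the deck above the stage's origin, same axes. Slide breaks over 15 N.
- stop: End stop: dark steel block, 9 mm high above the deck, fixed; its working face looks to -x at x 45 mm, from y 12 to 62. Origin on the deck above the stage's origin, same axes as the stage. The brittle slide breaks if pressed against it with over 15 N.
- slide: Loose sample slide, about 60 g: blue plate 80 (x) x 40 (y) x 6 mm; on its middle stands a yellow bar 40 (x) x 14 (y) mm, from 6 to 30 mm above the underside, with five little white teeth on top (to 31.5 mm). Grip the bar across its 14 mm. Origin at the centre of the plate's underside, z up; either way round is good.
- clip (a joint): Angle (rad) of the sprung curved arm about its upright hinge: 0 = rest, swung in; grows as it is drawn back (clockwise from above) to a hard stop at 0.62. Below 0.48 the spring pulls it in (up to 5 N at the pin; let go, it snaps in at over 3 rad/s); above 0.48 (over centre) it pulls it open (2 N at the stop), so it stays. On the slide it comes to rest at 0.06 to 0.23, as the long edge is set.
- pin (a point): Centre of the top face of the red pin on the arm: upright, round, 12 mm diameter, its top 40 mm and its foot 10 mm above the deck. It goes round the hinge at 109.7 mm radius: (26, -15) at rest (joint 0), (22, -30) at joint 0.15, (-12, -69) fully drawn back, in the stage's frame, mm.
- clip_hinge (a point): Hinge axis of the arm, 12 mm above the deck, at (-78, 15) in the stage's frame, mm; a dark boss of 12 mm radius.
- nose: White upright roller, 10 mm diameter, at the arm's end, 1 to 14 mm above the deck: it presses the slide's long side near its middle, 89 mm from the hinge. Origin on the roller's axis at deck height.
- cup: White paper cup, 72 mm wide, 85 mm high; origin under its centre. Bystander.
- jar: Round squat jar with a metal cap, 48 mm wide, 35 mm high; origin under its centre. Bystander.
- dropper: Small white dropper bottle, 32 mm wide, 75 mm high; origin under its centre. Bystander.
There are look-alikes about, which are no part of the job. There is more than one size of the slide; the job needs the largest.

How it is judged:
By the outcome, as a careful person would: the job done as asked, in the order asked, and still so for the second after the job is handed in, with the robot touching nothing.
It also fails if it takes over 72 s, if anything falls off the work surface, if the arm or the gripper's body presses on something with over 40 N, if the wrist force passes 120 N, or if a joint passes its speed limit or range.

ROBOT

A 7-joint arm with a two-finger parallel gripper is mounted at the origin on the work surface. World frame = base frame: x ahead of the robot, y to its left, z up, the work surface at z = 0. Lengths are in m, angles in rad, forces in N, time in s.
With the tool pointing down it reaches from about 0.4 to 0.85 m from the base axis. Payload 6.9 kg.
Tool frame: the origin (TCP) lies midway between the tips of the shut fingers; the grasp point (between the pads) lies hold_point_z behind it (hold_point_z is the distance from the TCP to the grasp point, in m); z points along the fingers, y is the line along which they close (so a half turn about z gives the same grasp; the last joint's range is limited). The gripper opens to 85 mm and grips with 20 to 120 N. Pads are 22 mm wide; open, the fingers measure 114 mm over their backs; the gripper's body (76 mm by 85 mm) begins 54 mm behind the grasp point. The pads swing forward as they close: fully open they stand 13 mm farther back than shut.
Start: joints at [-1.115, 0.507, -0.238, 1.5, 0.126, 1.149, -0.155], TCP at [0.214, 0.587, 0.231] pointing down, gripper open.
Joint ranges: [-3.08, 3.08], [-0.24, 2.05], [-1.43, 1.35], [0, 2.5], [-1.52, 4.66], [0.17, 1.96], [-2.89, 2.89]. Speed limits (rad/s): [2.39, 2.39, 3.14, 3.14, 3.14, 3.14, 3.14].

INTERFACE

Orientations are given as a 3x3 rotation matrix whose columns are the frame's x, y, z axes.
In Python, from plant import * gives the robot as it stands.
- The arm moves only by the tool drive_tool, never from a script. Its argument "targets" is a list of rows, each a list of 3 entries, a list of its own where there are three numbers: the shift along the tool's x, y, z in m, then the turn, a rotation vector about the tool's x, y, z in degrees, then the closure in counts, from 0 (fully open) to 255 (shut). A call has 1 to 8 rows; each row shifts and turns the commanded pose from where the row before left it, along the tool's axes as they then stand; what a row does not reach is not made up. A row lasts 1/12 s, in which the tool goes at most 41.7 mm and 7.16 degrees, less where a joint would pass 70% of its speed; a pose out of reach is approached as far as the arm can. A call with a gripper value outside its range is refused whole. The fingers move at their own pace and stop on an object; the grip force is fixed at half the most. Time passes only in rows, so rows that do not move let the fingers close. It gives the time, the measured TCP pose, the force, the opening and the grip force at its end, in the units of the state.
- get_state(): the state, without advancing time (a new reading comes with each control period).
- read_camera(name): name is "scene" or "top" or "wrist"; returns a dict with "color" (400x640x3 uint8, red, green, blue), "fx", "fy", "cx", "cy" (pixels), "position" and "orientation" of the camera in the world. Camera axes: x right, y up, looking along -z (the intrinsics and any distortion apply to the point x, -y, -z); pixel columns grow to the right and rows downward; lengths in m; the calibration is good to about 2 mm. A picture is of the moment at which its call begins. There is no depth.
- close_job(): hands the job in; it is judged then, once.
The state is a dict: "t": time; "q": joint angles; "joint_vel": joint speeds; "tau": joint torques, N m; "tcp_pos": TCP position; "tool_rot": TCP orientation; "ft_force": force on the tool from outside, world axes, zero at the start; "torque": the same for the moment, N m; "width": finger opening in m; "gripper_force": force on a finger pad.
Only numpy, scipy, OpenCV 4.12 (cv2) and the standard library are available. Lean on these libraries where they do the work, as an engineer would, in place of code of your own. Each camera call takes 0.05 s, during which the arm holds its last target. There are 200 camera calls.

## Working session

There is one attempt and no reset: what is moved stays moved. The work goes in short steps, Python scripts to look and compute and a tool call to move; the robot and the scene stay as the last step left them, time stands still between calls to the robot, and variables do not carry over. Pictures are saved under pics/ and viewed, at most 10 in all, crops included, and the job is handed in when it is done.

Besides the shell and the picture viewer there is one more tool, called as name(argument=value, ...), one argument or row to a line, values as JSON. drive_tool: Moves the arm, as the interface text tells. Its arguments: {"type":"object","properties":{"targets":{"type":"array"}},"required":["targets"]}

```bash
mkdir -p pics; ls; cat > h.py <<'E'
from plant import *
import numpy as np, cv2
def cam(n,save=None):
    c=read_camera(n)
    if save: cv2.imwrite('pics/'+save,c['color'][:,:,::-1])
    return c
def ray(c,u,v):
    d=np.array([(u-c['cx'])/c['fx'],-(v-c['cy'])/c['fy'],-1.]);R=np.array(c['orientation'])
    return np.array(c['position']),R@d
def onz(c,u,v,z):
    p,d=ray(c,u,v);return p+d*(z-p[2])/d[2]
def proj(c,P):
    q=np.array(c['orientation']).T@(np.array(P)-c['position']);return c['cx']+c['fx']*q[0]/-q[2],c['cy']-c['fy']*q[1]/-q[2]
E
python3 - <<'E'
from h import *
a=cam('top','top.png');b=cam('scene','scene.png')
for c in(a,b):print({k:np.round(v,4).tolist() for k,v in c.items() if k!='color'})
print([k for k in a])
s=get_state();print({k:np.round(v,4).tolist() for k,v in s.items()})
E
```

```text
pics
{'fx': 431.3563, 'fy': 431.3563, 'cx': 316.9955, 'cy': 196.8726, 'position': [0.4004, 0.0336, 0.8797], 'orientation': [[0.1039, 0.9701, -0.2191], [-0.9946, 0.1009, -0.0249], [-0.0021, 0.2205, 0.9754]]}
{'fx': 375.7574, 'fy': 375.7574, 'cx': 314.4681, 'cy': 193.6879, 'position': [1.09, 0.383, 0.7013], 'orientation': [[-0.5413, -0.6087, 0.5801], [0.8408, -0.3852, 0.3804], [-0.0081, 0.6937, 0.7203]]}
['color', 'fx', 'fy', 'cx', 'cy', 'position', 'orientation']
{'t': 0.1, 'q': [-1.1155, 0.5083, -0.2375, 1.501, 0.1256, 1.1489, -0.1548], 'joint_vel': [-0.0009, -0.0014, -0.0019, -0.0038, -0.0018, 0.001, -0.0007], 'tau': [-0.0054, -62.1836, -2.195, -25.0202, 0.0124, 0.0078, -0.0], 'tcp_pos': [0.2141, 0.5867, 0.2305], 'tool_rot': [[-0.9394, 0.3427, -0.0006], [0.3427, 0.9394, -0.0015], [0.0, -0.0016, -1.0]], 'ft_force': [-0.302, 0.5708, 0.0677], 'torque': [0.0136, -0.0078, 0.0535], 'gripper_force': 0.0, 'width': 0.0855}
```

View pics/top.png

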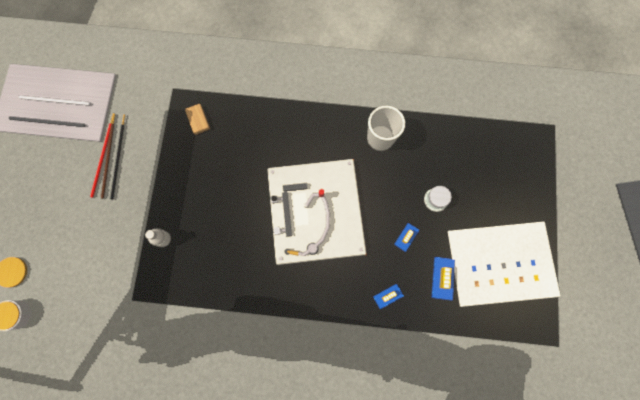

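View pics/scene.png

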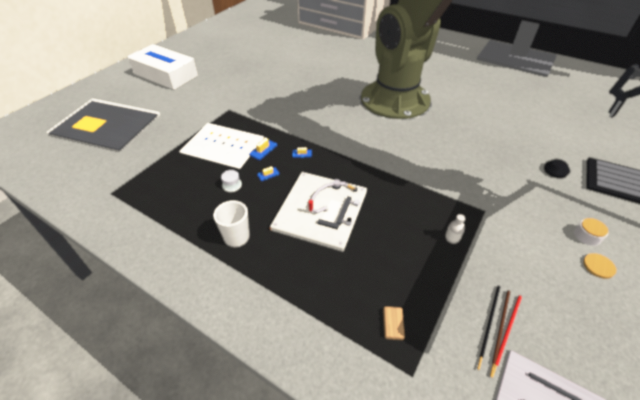

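Top view: candidates for the slide are blue plates at (407,237), (388,296) and (443,278). The last one looks largest, so I'll measure it and check it in a crop. The stage is at (316,211), with the pin at (321,192), the bar at (288,212) and the stop at (295,187).

```bash
python3 - <<'E'
from h import *
c=cam('top');im=c['color'];hsv=cv2.cvtColor(im,cv2.COLOR_RGB2HSV)
m=cv2.inRange(hsv,(100,120,60),(125,255,255))|cv2.inRange(hsv,(18,90,120),(32,255,255))
m[:, :370]=0; m[:,470:]=0
m=cv2.morphologyEx(m,cv2.MORPH_CLOSE,np.ones((5,5)))
for k in cv2.findContours(m,0,2)[0]:
    if cv2.contourArea(k)<60: continue
    r=cv2.minAreaRect(k);p=np.array([onz(c,*q,.006)[:2] for q in cv2.boxPoints(r)])
    print('slide',np.round(r[0],1),p.mean(0).round(4),[np.linalg.norm(p[i]-p[i-1]).round(4) for i in range(4)],[np.degrees(np.arctan2(*(p[i]-p[i-1])[::-1])).round(1) for i in (1,2)])
roi=np.zeros(im.shape[:2],np.uint8);roi[150:275,255:375]=1
w=((im.min(2)>150)&(roi>0)).astype(np.uint8)*255
w=cv2.morphologyEx(w,cv2.MORPH_CLOSE,np.ones((3,3)))
k=max(cv2.findContours(w,0,2)[0],key=cv2.contourArea);k=cv2.convexHull(k)
q=cv2.approxPolyDP(k,6,True)[:,0];r=cv2.minAreaRect(k)
p=np.array([onz(c,*x,.016)[:2] for x in q]);print('stage',q.tolist(),p.round(4).tolist(),p.mean(0))
for i in range(len(p)):
    d=p[i]-p[i-1];print(np.linalg.norm(d).round(4),np.degrees(np.arctan2(d[1],d[0])).round(2))
red=(cv2.inRange(hsv,(0,150,100),(8,255,255))|cv2.inRange(hsv,(172,150,100),(180,255,255)))&(roi*255)
ys,xs=np.nonzero(red);print('pin',xs.mean(),ys.mean(),len(xs),onz(c,xs.mean(),ys.mean(),.050))
a=cv2.resize(im[150:275,255:375,::-1],None,fx=4,fy=4,interpolation=2);b=cv2.resize(im[215:315,365:465,::-1],None,fx=3,fy=3,interpolation=2)
o=np.zeros((500,790,3),np.uint8);o[:500,:480]=a;o[:300,485:785]=b;cv2.imwrite('pics/crop.png',o)
E
```

```text
slide [387.9 295.9] [ 0.4121 -0.1042] [np.float64(0.0286), np.float64(0.0555), np.float64(0.0288), np.float64(0.0551)] [np.float64(-56.0), np.float64(-146.3)]
slide [443.1 278.1] [ 0.4582 -0.211 ] [np.float64(0.0423), np.float64(0.0822), np.float64(0.0432), np.float64(0.0821)] [np.float64(-1.5), np.float64(-88.1)]
slide [406.2 236.8] [ 0.5329 -0.1332] [np.float64(0.0284), np.float64(0.0553), np.float64(0.0287), np.float64(0.0551)] [np.float64(-27.6), np.float64(-117.1)]
stage [[351, 159], [365, 253], [277, 263], [268, 169]] [[0.6827, -0.0067], [0.4903, -0.0515], [0.4524, 0.1206], [0.6431, 0.1634]] [0.56713329 0.05645661]
0.1747 -76.9
0.1976 -166.91
0.1762 102.39
0.1954 12.64
pin 320.875 192.33333333333334 24 [0.59677114 0.04811461 0.05      ]
```

View pics/crop.png

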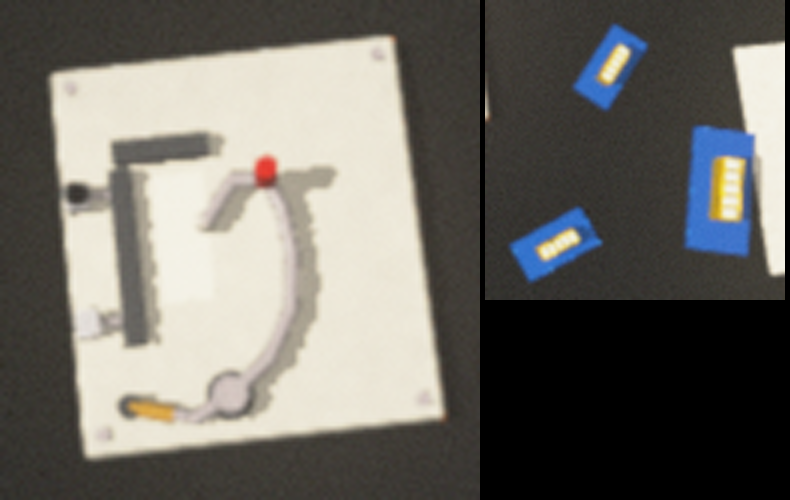

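The crop confirms it: (443,278) measures 82x42 mm, while the other two are 55x28 mm. The pin is on the arm at crop (265,170) and the hinge boss is at crop (232,393), which matches a stage yaw of about 12.8°. Next I'll refine the stage yaw and the pin position.

```bash
python3 - <<'E'
from h import *
import plant
print([n for n in dir(plant) if n[0]!='_'])
from scipy.optimize import least_squares
def edges(c,q0):
    g=cv2.GaussianBlur(c['color'].min(2).astype(np.float32),(3,3),0);out=[]
    for i in range(4):
        a,b=q0[i],q0[(i+1)%4];t=(b-a)/np.linalg.norm(b-a);n=np.array([-t[1],t[0]])
        pts=[]
        for f in np.linspace(.1,.9,33):
            o=a+(b-a)*f;s=np.arange(-6,6.01,.25);X=(o[None]+s[:,None]*n).astype(np.float32)
            v=cv2.remap(g,X[:,0],X[:,1],cv2.INTER_LINEAR).ravel()
            d=np.abs(np.diff(v));j=d.argmax();pts.append(o+n*(s[j]+.125))
        pts=np.array(pts,np.float32);l=cv2.fitLine(pts,cv2.DIST_HUBER,0,.01,.01).ravel();out.append((l,np.abs((pts-l[2:])@[-l[1],l[0]]).mean()))
    return out
def sp(p,loc): 
    x,y,a=p;return [x+np.cos(a)*loc[0]-np.sin(a)*loc[1],y+np.sin(a)*loc[0]+np.cos(a)*loc[1],loc[2]]
C=np.array([[.1,-.09,.016],[-.1,-.09,.016],[-.1,.09,.016],[.1,.09,.016]])
p0=[.5672,.0565,np.radians(12.8)]
for n in('top','scene'):
    c=cam(n);q0=np.array([proj(c,sp(p0,l)) for l in C]);e=edges(c,q0)
    print([x[1].round(2) for x in e])
    L=[x[0] for x in e]
    def isx(l,m): s=np.linalg.solve(np.array([l[:2],-m[:2]]).T,m[2:]-l[2:]);return l[2:]+s[0]*l[:2]
    p=np.array([onz(c,*isx(L[i-1],L[i]),.016)[:2] for i in range(4)])
    print(n,p.round(4).tolist(),p.mean(0).round(4),[np.degrees(np.arctan2(*(p[i]-p[i-1])[::-1])).round(2) for i in range(4)],[np.linalg.norm(p[i]-p[i-1]).round(4) for i in range(4)])
    im=c['color'];hsv=cv2.cvtColor(im,cv2.COLOR_RGB2HSV)
    red=(cv2.inRange(hsv,(0,150,90),(8,255,255))|cv2.inRange(hsv,(172,150,90),(180,255,255)))
    u,v=proj(c,sp(p0,[.026,-.015,.046]));m=np.zeros_like(red);cv2.circle(m,(int(u),int(v)),15,255,-1);ys,xs=np.nonzero(red&m)
    print('pin',xs.mean(),ys.mean(),onz(c,xs.mean(),ys.mean(),.043))
E
```

```text
['IKError', 'close_job', 'get_state', 'hold_point_z', 'read_camera']
[np.float32(0.23), np.float32(0.2), np.float32(0.17), np.float32(0.14)]
top [[0.6843, -0.0102], [0.4879, -0.053], [0.4495, 0.1232], [0.6459, 0.1662]] [0.5669 0.0566] [np.float64(-77.71), np.float64(-167.7), np.float64(102.29), np.float64(12.36)] [np.float64(0.1805), np.float64(0.201), np.float64(0.1803), np.float64(0.201)]
pin 320.95652173913044 192.2608695652174 [0.59859224 0.04809063 0.043     ]
[np.float32(0.13), np.float32(0.44), np.float32(0.19), np.float32(0.2)]
scene [[0.6919, -0.009], [0.4856, -0.0545], [0.4451, 0.1245], [0.652, 0.1698]] [0.5686 0.0577] [np.float64(-77.4), np.float64(-167.56), np.float64(102.73), np.float64(12.35)] [np.float64(0.1832), np.float64(0.2113), np.float64(0.1835), np.float64(0.2117)]
pin 310.17391304347825 204.56521739130434 [0.59524832 0.04606104 0.043     ]
```

drive_tool(
  targets=[
    [[-0.033, -0.023, 0], [0, 0, 0], 0],
    [[-0.033, -0.023, 0], [0, 0, 0], 0],
    [[-0.033, -0.023, 0], [0, 0, 0], 50],
    [[-0.033, -0.023, 0], [0, 0, 0], 110],
    [[-0.033, -0.023, 0], [0, 0, 0], 110],
    [[-0.033, -0.023, 0], [0, 0, 0], 110],
    [[-0.033, -0.023, 0], [0, 0, 0], 110],
    [[-0.033, -0.023, 0], [0, 0, 0], 110],
  ],
)

```text
t: 0.92
tcp_pos: [0.3999, 0.322, 0.2314]
tool_rot: [[-0.939, 0.343, 0.0], [0.343, 0.939, 0.0], [-0.0, 0.0, -1.0]]
ft_force: [1.1, 0.8, -0.2]
width: 0.0487
gripper_force: 0.0
```

drive_tool(
  targets=[
    [[-0.033, -0.023, 0], [0, 0, 0], 110],
    [[-0.033, -0.023, 0], [0, 0, 0], 110],
    [[-0.033, -0.023, 0], [0, 0, 0], 110],
    [[-0.033, -0.023, 0], [0, 0, 0], 110],
    [[-0.033, -0.023, 0], [0, 0, 0], 110],
    [[-0.033, -0.023, 0], [0, 0, 0], 110],
    [[-0.033, -0.023, 0], [0, 0, 0], 110],
    [[0, 0, 0.02], [0, 0, 0], 110],
  ],
)

```text
t: 1.58
tcp_pos: [0.5672, 0.0841, 0.2139]
tool_rot: [[-0.936, 0.353, 0.009], [0.353, 0.936, -0.004], [-0.01, -0.001, -1.0]]
ft_force: [1.8, -0.8, 0.7]
width: 0.0486
gripper_force: 0.0
```

```bash
cat >> h.py <<'E'
S0=np.array([.567,.0567]);YAW=np.radians(12.33)
def S(x,y): # stage mm -> world
    c,s=np.cos(YAW),np.sin(YAW);return S0+np.array([c*x-s*y,s*x+c*y])/1000
def pin(th):
    a=np.arctan2(-30,104)-th;r=109.7 ;return S(-78+r*np.cos(a)*108.24/108.24,15+r*np.sin(a))
def rel(P,s=None):
    s=s or get_state();return (np.array(s['tool_rot']).T@(np.array(P)-s['tcp_pos']))*1000
def show():
    s=get_state();R=np.array(s['tool_rot']);print('t',round(s['t'],2),'tcp',np.round(s['tcp_pos'],4),'yang',np.degrees(np.arctan2(R[1,1],R[0,1])).round(2),'F',np.round(s['ft_force'],1),'T',np.round(s['torque'],2),'w',round(s['width'],4),'g',round(s['gripper_force'],1),'q7',round(s['q'][6],2));return s
E
python3 - <<'E'
from h import *
s=show();print('hold',hold_point_z)
for th in(0,.15,.62):
    c,si=np.cos(YAW),np.sin(YAW);d=(pin(th)-S0)*1000;print(th,pin(th),(c*d[0]+si*d[1],-si*d[0]+c*d[1]))
print(rel([*pin(0),.036]))
cam('wrist','w1.png')
E
```

```text
t 1.58 tcp [0.5672 0.0841 0.2139] yang 69.32 F [ 1.8 -0.8  0.7] T [-0.04 -0.11 -0.01] w 0.0486 g 0.0 q7 0.97
hold 0.0187
0 [0.59705979 0.04750235] (np.float64(27.402347952544115), np.float64(-15.404523447849265))
0.15 [0.59475537 0.03122508] (np.float64(21.67519799923054), np.float64(-30.81424346002229))
0.62 [ 0.57250546 -0.01476073] (np.float64(-9.88139688235738), np.float64(-70.98805678291075))
[-39.1462033  -23.51503023 178.33571789]
```

drive_tool(
  targets=[
    [[-0.02, -0.012, 0.02], [0, 0, 0], 110],
    [[-0.02, -0.012, 0.025], [0, 0, 0], 110],
    [[0, 0, 0.025], [0, 0, 0], 110],
    [[0, 0, 0.025], [0, 0, 0], 110],
    [[0, 0, 0], [0, 0, 0], 110],
    [[0, 0, 0], [0, 0, 0], 110],
  ],
)

```text
t: 2.13
tcp_pos: [0.5893, 0.0579, 0.1157]
tool_rot: [[-0.94, 0.342, -0.003], [0.342, 0.94, 0.0], [0.003, -0.001, -1.0]]
ft_force: [0.1, 0.3, 0.9]
width: 0.0483
gripper_force: 0.0
```

```bash
python3 - <<'E'
from h import *
s=show();print(rel([*pin(0),.031]))
c=cam('wrist','w1.png');hsv=cv2.cvtColor(c['color'],cv2.COLOR_RGB2HSV)
red=(cv2.inRange(hsv,(0,150,90),(8,255,255))|cv2.inRange(hsv,(172,150,90),(180,255,255)))
ys,xs=np.nonzero(red);print(len(xs),xs.min(),xs.max(),ys.min(),ys.max());print(onz(c,xs.mean(),ys.mean(),.05))
print(proj(c,[*pin(0),.056]))
E
```

```text
t 2.13 tcp [0.5893 0.0579 0.1157] yang 70.02 F [0.1 0.3 0.9] T [-0.04 -0.02 -0.01] w 0.0483 g 0.0 q7 1.02
[-11.13081105  -7.03561784  84.67021078]
397 299 315 210 239
[0.59591029 0.04609044 0.05      ]
(np.float64(309.35682008517233), np.float64(229.9832142158624))
```

View pics/w1.png

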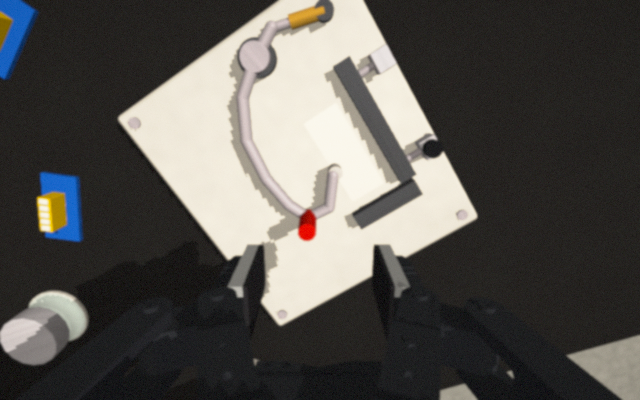

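The wrist view shows the pin's top at (307,232), within about 2 px of where I predicted. I'll go down and grip it.

drive_tool(
  targets=[
    [[-0.011, -0.007, 0.02], [0, 0, 0], 110],
    [[0, 0, 0.025], [0, 0, 0], 110],
    [[0, 0, 0.025], [0, 0, 0], 110],
    [[0, 0, 0.013], [0, 0, 0], 110],
    [[0, 0, 0], [0, 0, 0], 110],
    [[0, 0, 0], [0, 0, 0], 170],
    [[0, 0, 0], [0, 0, 0], 230],
    [[0, 0, 0], [0, 0, 0], 230],
  ],
)

```text
t: 2.85
tcp_pos: [0.5995, 0.047, 0.0354]
tool_rot: [[-0.94, 0.342, 0.003], [0.342, 0.94, 0.0], [-0.003, 0.001, -1.0]]
ft_force: [-3.0, -8.5, 2.7]
width: 0.0132
gripper_force: 6.4
```

```bash
python3 - <<'E'
from h import *
s=show();p=np.array(s['tcp_pos'][:2])
prev=p;R=np.array(s['tool_rot'])
for th in np.linspace(0,.62,9)[1:]:
    q=p+pin(th)-pin(0);d=R.T@np.array([*(q-prev),0]);print(round(th,3),d.round(4));prev=q
E
```

```text
t 2.85 tcp [0.5995 0.047  0.0354] yang 69.98 F [-3.  -8.5  2.7] T [-2.35  0.86  0.03] w 0.0132 g 6.4 q7 1.02
0.078 [-0.0021 -0.0082 -0.    ]
0.155 [-0.0014 -0.0084 -0.    ]
0.232 [-0.0008 -0.0085 -0.    ]
0.31 [-0.0001 -0.0085 -0.    ]
0.388 [ 0.0006 -0.0085 -0.    ]
0.465 [ 0.0012 -0.0084 -0.    ]
0.542 [ 0.0019 -0.0083 -0.    ]
0.62 [ 0.0025 -0.0081 -0.    ]
```

drive_tool(
  targets=[
    [[0, 0, 0], [0, 0, 0], 255],
    [[-0.001, -0.004, 0], [0, 0, 0], 255],
    [[-0.001, -0.004, 0], [0, 0, 0], 255],
    [[-0.001, -0.004, 0], [0, 0, 0], 255],
    [[-0.0005, -0.004, 0], [0, 0, 0], 255],
    [[-0.0005, -0.0045, 0], [0, 0, 0], 255],
    [[-0.0005, -0.0045, 0], [0, 0, 0], 255],
    [[0, -0.0085, 0], [0, 0, 0], 255],
  ],
)

```text
t: 3.52
tcp_pos: [0.5952, 0.0165, 0.0356]
tool_rot: [[-0.94, 0.341, 0.009], [0.341, 0.94, 0.003], [-0.007, 0.006, -1.0]]
ft_force: [5.3, 1.3, -2.3]
width: 0.0095
gripper_force: 58.7
```

drive_tool(
  targets=[
    [[0.0002, -0.006, 0], [0, 0, 0], 255],
    [[0.0003, -0.006, 0], [0, 0, 0], 255],
    [[0.0005, -0.006, 0], [0, 0, 0], 255],
    [[0.001, -0.005, 0], [0, 0, 0], 255],
    [[0.001, -0.004, 0], [0, 0, 0], 255],
    [[0.001, -0.004, 0], [0, 0, 0], 255],
    [[0, 0, 0], [0, 0, 0], 255],
    [[0, 0, 0], [0, 0, 0], 255],
  ],
)

```text
t: 4.18
tcp_pos: [0.5796, -0.0158, 0.0354]
tool_rot: [[-0.939, 0.345, 0.007], [0.345, 0.939, -0.001], [-0.007, 0.001, -1.0]]
ft_force: [4.9, -3.8, 5.3]
width: 0.01
gripper_force: 59.8
```

```bash
python3 - <<'E'
from h import *
s=show()
for th in(.5,.55,.6,.62):print(th,(rel([*pin(th),.031])).round(1))
E
```

```text
t 4.18 tcp [ 0.5796 -0.0158  0.0354] yang 69.82 F [ 4.9 -3.8  5.3] T [-0.63 -1.28 -0.25] w 0.01 g 59.8 q7 1.11
0.5 [ 3.5 11.2  4.4]
0.55 [4.8 5.9 4.4]
0.6 [6.4 0.6 4.4]
0.62 [ 7.  -1.5  4.4]
```

drive_tool(
  targets=[
    [[0, 0, 0], [0, 0, 0], 180],
    [[0, 0, 0], [0, 0, 0], 110],
    [[0, 0, 0], [0, 0, 0], 110],
    [[0, 0, -0.02], [0, 0, 0], 110],
    [[0, 0, -0.04], [0, 0, 0], 110],
    [[0, 0, -0.04], [0, 0, 0], 110],
    [[0.008, -0.037, 0], [0, 0, 0], 110],
    [[0.008, -0.037, 0], [0, 0, 0], 110],
  ],
)

```text
t: 4.85
tcp_pos: [0.5374, -0.0758, 0.1353]
tool_rot: [[-0.941, 0.337, 0.004], [0.337, 0.941, 0.001], [-0.003, 0.002, -1.0]]
ft_force: [0.9, -1.4, -0.5]
width: 0.0486
gripper_force: 0.0
```

drive_tool(
  targets=[
    [[0.008, -0.037, 0], [0, 0, 0], 110],
    [[0.008, -0.037, 0], [0, 0, 0], 110],
    [[0.008, -0.037, 0], [0, 0, 0], 110],
    [[0.008, -0.037, 0], [0, 0, 0], 110],
    [[0, 0, 0], [0, 0, 7], 110],
    [[0, 0, 0], [0, 0, 7], 110],
    [[0, 0, 0], [0, 0, 7], 110],
    [[0, 0, 0], [0, 0, 7], 110],
  ],
)

```text
t: 5.52
tcp_pos: [0.4544, -0.2055, 0.1329]
tool_rot: [[-0.664, 0.748, -0.002], [0.748, 0.664, 0.001], [0.002, -0.0, -1.0]]
ft_force: [0.3, -1.2, -0.3]
width: 0.0483
gripper_force: 0.0
```

drive_tool(
  targets=[
    [[0, 0, 0], [0, 0, 7], 110],
    [[0, 0, 0], [0, 0, 7], 110],
    [[0, 0, 0], [0, 0, 7], 110],
    [[0, 0, 0], [0, 0, 7], 110],
    [[0, 0, 0], [0, 0, 7], 110],
    [[0, 0, 0], [0, 0, 7], 110],
    [[0, 0, 0], [0, 0, 0], 110],
    [[0, 0, 0], [0, 0, 0], 110],
  ],
)

```text
t: 6.18
tcp_pos: [0.455, -0.2052, 0.1329]
tool_rot: [[-0.004, 1.0, -0.001], [1.0, 0.004, 0.001], [0.001, -0.001, -1.0]]
ft_force: [0.1, 0.7, 0.7]
width: 0.0489
gripper_force: 0.0
```

```bash
cat >> h.py <<'E'
def redpx(c,uv=None,r=30):
    hsv=cv2.cvtColor(c['color'],cv2.COLOR_RGB2HSV)
    m=(cv2.inRange(hsv,(0,150,90),(8,255,255))|cv2.inRange(hsv,(172,150,90),(180,255,255)))
    k=np.zeros_like(m);k[150:275,255:375]=255
    ys,xs=np.nonzero(m&k);return xs.mean(),ys.mean(),len(xs)
def slide(c,zb=.006):
    hsv=cv2.cvtColor(c['color'],cv2.COLOR_RGB2HSV)
    m=cv2.inRange(hsv,(100,120,50),(125,255,255))|cv2.inRange(hsv,(15,90,100),(32,255,255))
    m=cv2.morphologyEx(m,cv2.MORPH_CLOSE,np.ones((7,7)))
    for k in sorted(cv2.findContours(m,0,2)[0],key=cv2.contourArea)[-3:]:
        r=cv2.minAreaRect(k);p=np.array([onz(c,*q,zb)[:2] for q in cv2.boxPoints(r)])
        print('blob',np.round(r[0],1),p.mean(0).round(4),[np.linalg.norm(p[i]-p[i-1]).round(4) for i in (1,2)],[np.degrees(np.arctan2(*(p[i]-p[i-1])[::-1])).round(2) for i in range(4)])
E
python3 - <<'E'
from h import *
show()
t=cam('top');u,v,n=redpx(t);print('pin',u,v,n,onz(t,u,v,.05),'exp',pin(.62))
c=cam('wrist','w2.png');slide(c)
E
```

```text
t 6.18 tcp [ 0.455  -0.2052  0.1329] yang 0.23 F [0.1 0.7 0.7] T [-0.   -0.06 -0.01] w 0.0489 g 0.0 q7 0.54
pin 351.3181818181818 207.6818181818182 22 [ 0.57217889 -0.01440726  0.05      ] exp [ 0.57250546 -0.01476073]
blob [420.7  95.2] [ 0.5323 -0.1355] [np.float64(0.0284), np.float64(0.0554)] [np.float64(151.0), np.float64(60.35), np.float64(-28.12), np.float64(-116.48)]
blob [258.3  51.3] [ 0.411  -0.1055] [np.float64(0.0287), np.float64(0.0552)] [np.float64(124.21), np.float64(31.07), np.float64(-54.2), np.float64(-146.98)]
blob [321.5 192.5] [ 0.4575 -0.2126] [np.float64(0.0827), np.float64(0.0437)] [np.float64(87.89), np.float64(0.24), np.float64(-87.15), np.float64(-179.74)]
```

View pics/w2.png

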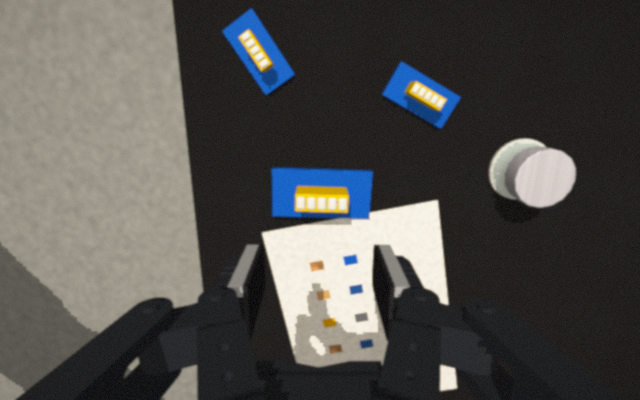

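That shows I had swapped the two sides: the slide's long axis lies along the world x axis, across the image from (272,193) to (372,193). The tool has to turn 90° to grip across the bar. The clip is staying open at 0.62.

drive_tool(
  targets=[
    [[0, 0, 0], [0, 0, 7], 110],
    [[0, 0, 0], [0, 0, 7], 110],
    [[0, 0, 0], [0, 0, 7], 110],
    [[0, 0, 0], [0, 0, 7], 110],
    [[0, 0, 0], [0, 0, 7], 110],
    [[0, 0, 0], [0, 0, 7], 110],
    [[0, 0, 0], [0, 0, 7], 110],
    [[0, 0, 0], [0, 0, 7], 110],
  ],
)

```text
t: 6.95
tcp_pos: [0.4553, -0.2059, 0.1332]
tool_rot: [[0.831, 0.556, -0.0], [0.556, -0.831, 0.001], [0.0, -0.001, -1.0]]
ft_force: [0.4, 0.2, 0.5]
width: 0.0486
gripper_force: 0.0
```

drive_tool(
  targets=[
    [[0, 0, 0], [0, 0, 7], 110],
    [[0, 0, 0], [0, 0, 7], 110],
    [[0, 0, 0], [0, 0, 7], 110],
    [[0, 0, 0], [0, 0, 7], 110],
    [[0, 0, 0], [0, 0, 6], 110],
    [[0.0025, 0.007, 0.03], [0, 0, 0], 110],
    [[0, 0, 0.03], [0, 0, 0], 110],
    [[0, 0, 0], [0, 0, 0], 110],
  ],
)

```text
t: 7.62
tcp_pos: [0.4558, -0.2114, 0.0694]
tool_rot: [[1.0, 0.002, -0.006], [0.002, -1.0, 0.003], [-0.006, -0.003, -1.0]]
ft_force: [-0.9, 1.1, -0.5]
width: 0.0489
gripper_force: 0.0
```

```bash
python3 - <<'E'
from h import *
show();print(rel([.4577,-.2125,.011]))
E
```

```text
t 7.62 tcp [ 0.4558 -0.2114  0.0694] yang -89.88 F [-0.9  1.1 -0.5] T [0.07 0.04 0.01] w 0.0489 g 0.0 q7 -0.62
[ 2.2809557   1.33345924 58.35090378]
```

drive_tool(
  targets=[
    [[0.001, 0.001, 0.02], [0, 0, 0], 110],
    [[0, 0, 0.02], [0, 0, 0], 110],
    [[0, 0, 0.01], [0, 0, 0], 110],
    [[0, 0, 0.006], [0, 0, 0], 110],
    [[0, 0, 0], [0, 0, 0], 110],
    [[0, 0, 0], [0, 0, 0], 110],
  ],
)

```text
t: 8.12
tcp_pos: [0.4592, -0.2143, 0.018]
tool_rot: [[1.0, -0.0, 0.0], [-0.0, -1.0, 0.0], [0.0, -0.0, -1.0]]
ft_force: [0.4, 0.8, 0.8]
width: 0.0488
gripper_force: 0.0
```

drive_tool(
  targets=[
    [[-0.001, -0.001, 0.006], [0, 0, 0], 110],
    [[0, 0, 0], [0, 0, 0], 110],
    [[0, 0, 0], [0, 0, 0], 180],
    [[0, 0, 0], [0, 0, 0], 230],
    [[0, 0, 0], [0, 0, 0], 255],
    [[0, 0, 0], [0, 0, 0], 255],
  ],
)

```text
t: 8.62
tcp_pos: [0.4581, -0.2132, 0.0117]
tool_rot: [[1.0, -0.001, 0.001], [-0.001, -1.0, -0.0], [0.001, 0.0, -1.0]]
ft_force: [-1.2, 0.4, 4.1]
width: 0.0127
gripper_force: 59.0
```

drive_tool(
  targets=[
    [[0, 0, -0.01], [0, 0, 0], 255],
    [[0, 0, -0.02], [0, 0, 0], 255],
    [[0, 0, -0.03], [0, 0, 0], 255],
    [[0, 0, -0.03], [0, 0, 0], 255],
    [[0, 0, 0], [0, 0, 0], 255],
    [[0, 0, 0], [0, 0, 0], 255],
  ],
)

```text
t: 9.12
tcp_pos: [0.4589, -0.2135, 0.1032]
tool_rot: [[1.0, -0.0, 0.003], [-0.0, -1.0, -0.001], [0.003, 0.001, -1.0]]
ft_force: [-0.6, 0.3, -1.4]
width: 0.013
gripper_force: 58.5
```

```bash
python3 - <<'E'
from h import *
s=show()
for n in('top','scene'):
    c=cam(n,f'g_{n}.png');slide(c,s['tcp_pos'][2]-.012+.006)
E
```

```text
t 9.12 tcp [ 0.4589 -0.2135  0.1032] yang -90.02 F [-0.6  0.3 -1.4] T [0.03 0.01 0.02] w 0.013 g 58.5 q7 -0.66
blob [196.8 118.4] [0.7076 0.3019] [np.float64(0.0342), np.float64(0.0599)] [np.float64(26.68), np.float64(-63.92), np.float64(-153.81), np.float64(115.78)]
blob [ 13. 272.] [0.3828 0.5812] [np.float64(0.047), np.float64(0.0536)] [np.float64(15.18), np.float64(-84.05), np.float64(-165.56), np.float64(95.96)]
blob [600.9 235.3] [ 0.5588 -0.4675] [np.float64(0.0697), np.float64(0.1621)] [np.float64(76.72), np.float64(-18.33), np.float64(-103.66), np.float64(159.35)]
blob [ 88.9 123.6] [ 0.7094 -0.6049] [np.float64(0.0772), np.float64(0.1085)] [np.float64(-73.86), np.float64(-128.93), np.float64(105.42), np.float64(47.82)]
blob [599.5 265.5] [0.4744 0.6155] [np.float64(0.057), np.float64(0.0538)] [np.float64(-88.7), np.float64(173.04), np.float64(89.59), np.float64(-9.18)]
blob [394.  322.5] [0.7832 0.3383] [np.float64(0.0345), np.float64(0.0585)] [np.float64(-154.53), np.float64(122.54), np.float64(23.4), np.float64(-57.42)]
```

drive_tool(
  targets=[
    [[0.007, -0.018, 0], [0, 0, 0], 255],
    [[0.014, -0.038, 0], [0, 0, 0], 255],
    [[0.014, -0.038, 0], [0, 0, 0], 255],
    [[0.014, -0.038, 0], [0, 0, 0], 255],
    [[0.014, -0.038, 0], [0, 0, 0], 255],
    [[0.014, -0.038, 0], [0, 0, 0], 255],
    [[0.014, -0.038, 0], [0, 0, 0], 255],
    [[0.014, -0.038, 0], [0, 0, 0], 255],
  ],
)

```text
t: 9.88
tcp_pos: [0.5626, 0.0729, 0.0999]
tool_rot: [[1.0, -0.001, -0.003], [-0.001, -1.0, -0.0], [-0.003, 0.0, -1.0]]
ft_force: [0.8, -1.1, -0.5]
width: 0.0125
gripper_force: 58.6
```

drive_tool(
  targets=[
    [[0, 0, 0], [0, 0, -6], 255],
    [[0, 0, 0], [0, 0, -6.3], 255],
    [[0, 0, 0.02], [0, 0, 0], 255],
    [[0, 0, 0.01], [0, 0, 0], 255],
    [[0, 0, 0], [0, 0, 0], 255],
    [[0, 0, 0], [0, 0, 0], 255],
  ],
)

```text
t: 10.38
tcp_pos: [0.5622, 0.0705, 0.0701]
tool_rot: [[0.978, 0.211, -0.003], [0.211, -0.978, -0.001], [-0.003, -0.0, -1.0]]
ft_force: [0.2, -0.2, -1.5]
width: 0.013
gripper_force: 58.6
```

```bash
cat >> h.py <<'E'
def st(P): # world->stage mm
    d=(np.array(P)[:2]-S0)*1000;c,s=np.cos(YAW),np.sin(YAW);return np.array([c*d[0]+s*d[1],-s*d[0]+c*d[1]]).round(2)
def sf(s): 
    f=np.array(s['ft_force']);c,n=np.cos(YAW),np.sin(YAW);return np.round([c*f[0]+n*f[1],-n*f[0]+c*f[1],f[2]],2)
E
python3 - <<'E'
from h import *
s=show();print('stage',st(s['tcp_pos']),rel([*S(0,14),.03]),sf(s))
c=cam('wrist','w3.png');slide(c,s['tcp_pos'][2]-.006)
E
```

```text
t 10.38 tcp [0.5622 0.0705 0.0701] yang -77.83 F [ 0.2 -0.2 -1.5] T [-0.01  0.06 -0.01] w 0.013 g 58.6 q7 -1.01
stage [-1.79 14.47] [ 1.91327439  0.46906682 40.12419661] [ 0.16 -0.28 -1.54]
blob [599.3 313. ] [ 0.5585 -0.0777] [np.float64(0.0416), np.float64(0.0315)] [np.float64(53.6), np.float64(-28.22), np.float64(-123.43), np.float64(154.19)]
blob [318.5 252. ] [0.5595 0.0683] [np.float64(0.0397), np.float64(0.0829)] [np.float64(9.97), np.float64(-77.84), np.float64(-165.66), np.float64(102.2)]
```

View pics/w3.png

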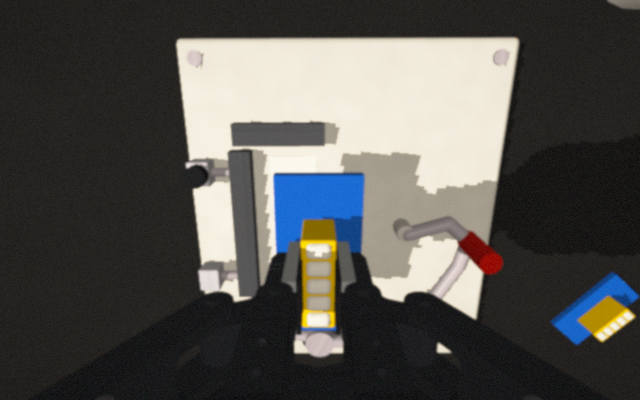

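The wrist view shows the slide held square between the pads, with its plate at columns 275–363. The edge bar is to the left at columns 232–255 and the stop is ahead at rows 122–146. I'll lower it toward the deck.

drive_tool(
  targets=[
    [[0, 0, 0.015], [0, 0, 0], 255],
    [[0, 0, 0.015], [0, 0, 0], 255],
    [[0, 0, 0.007], [0, 0, 0], 255],
    [[0, 0, 0.002], [0, 0, 0], 255],
    [[0, 0, 0], [0, 0, 0], 255],
    [[0, 0, 0], [0, 0, 0], 255],
    [[0, 0, 0], [0, 0, 0], 255],
  ],
)

```text
t: 11.02
tcp_pos: [0.5637, 0.0707, 0.0331]
tool_rot: [[0.977, 0.212, 0.001], [0.212, -0.977, 0.0], [0.001, 0.0, -1.0]]
ft_force: [0.3, 0.3, -1.1]
width: 0.0122
gripper_force: 58.6
```

drive_tool(
  targets=[
    [[0, 0, 0.001], [0, 0, 0], 255],
    [[0, 0, 0], [0, 0, 0], 255],
    [[0, 0, 0], [0, 0, 0], 255],
  ],
)

```text
t: 11.27
tcp_pos: [0.5633, 0.0709, 0.0315]
tool_rot: [[0.977, 0.212, 0.0], [0.212, -0.977, 0.0], [0.0, -0.0, -1.0]]
ft_force: [-0.1, 0.3, -0.9]
width: 0.0125
gripper_force: 58.6
```

drive_tool(
  targets=[
    [[0, 0, 0.001], [0, 0, 0], 255],
    [[0, 0, 0], [0, 0, 0], 255],
    [[0, 0, 0], [0, 0, 0], 255],
  ],
)

```text
t: 11.52
tcp_pos: [0.5631, 0.0708, 0.0302]
tool_rot: [[0.977, 0.212, -0.0], [0.212, -0.977, -0.0], [-0.0, 0.0, -1.0]]
ft_force: [0.8, -0.2, -0.9]
width: 0.0131
gripper_force: 58.6
```

drive_tool(
  targets=[
    [[0, 0, 0.001], [0, 0, 0], 255],
    [[0, 0, 0], [0, 0, 0], 255],
    [[0, 0, 0.0005], [0, 0, 0], 255],
    [[0, 0, 0], [0, 0, 0], 255],
    [[0, 0, 0], [0, 0, 0], 255],
  ],
)

```text
t: 11.93
tcp_pos: [0.5631, 0.0708, 0.0287]
tool_rot: [[0.977, 0.212, -0.0], [0.212, -0.977, -0.0], [-0.0, 0.0, -1.0]]
ft_force: [0.3, -0.2, 0.1]
width: 0.013
gripper_force: 58.6
```

drive_tool(
  targets=[
    [[0, 0, 0.0005], [0, 0, 0], 255],
    [[0, 0, 0], [0, 0, 0], 255],
    [[0, 0, 0], [0, 0, 0], 255],
  ],
)

```text
t: 12.18
tcp_pos: [0.5631, 0.0708, 0.0282]
tool_rot: [[0.977, 0.212, -0.0], [0.212, -0.977, -0.0], [-0.0, -0.0, -1.0]]
ft_force: [0.8, 0.3, -0.4]
width: 0.0126
gripper_force: 58.6
```

drive_tool(
  targets=[
    [[0.0015, 0, 0], [0, 0, 0], 255],
    [[0.0015, 0, 0], [0, 0, 0], 255],
    [[0.0005, 0, 0], [0, 0, 0], 255],
    [[0, 0, 0], [0, 0, 0], 255],
    [[0, 0, 0], [0, 0, 0], 255],
  ],
)

```text
t: 12.6
tcp_pos: [0.5666, 0.0716, 0.0282]
tool_rot: [[0.977, 0.212, -0.0], [0.212, -0.977, -0.0], [-0.0, 0.0, -1.0]]
ft_force: [-0.2, -0.7, -1.2]
width: 0.0125
gripper_force: 58.6
```

drive_tool(
  targets=[
    [[0.0005, 0, 0], [0, 0, 0], 255],
    [[0, 0, 0], [0, 0, 0], 255],
    [[0, 0, 0], [0, 0, 0], 255],
  ],
)

```text
t: 12.85
tcp_pos: [0.5671, 0.0716, 0.0283]
tool_rot: [[0.977, 0.212, -0.0], [0.212, -0.977, -0.0], [-0.0, 0.0, -1.0]]
ft_force: [-0.4, 0.0, -0.4]
width: 0.013
gripper_force: 58.6
```

drive_tool(
  targets=[
    [[0.0005, 0, 0], [0, 0, 0], 255],
    [[0, 0, 0], [0, 0, 0], 255],
    [[0, 0, 0], [0, 0, 0], 255],
  ],
)

```text
t: 13.1
tcp_pos: [0.5676, 0.0718, 0.0283]
tool_rot: [[0.977, 0.212, -0.0], [0.212, -0.977, 0.0], [-0.0, -0.0, -1.0]]
ft_force: [0.9, -0.4, -0.6]
width: 0.0127
gripper_force: 58.6
```

drive_tool(
  targets=[
    [[0.0004, 0, 0], [0, 0, 0], 255],
    [[0, 0, 0], [0, 0, 0], 255],
    [[0, 0, 0], [0, 0, 0], 255],
  ],
)

```text
t: 13.35
tcp_pos: [0.568, 0.0719, 0.0283]
tool_rot: [[0.977, 0.212, -0.0], [0.212, -0.977, -0.0], [-0.0, 0.0, -1.0]]
ft_force: [-0.2, -0.5, -0.4]
width: 0.0128
gripper_force: 58.6
```

drive_tool(
  targets=[
    [[0.0004, 0, 0], [0, 0, 0], 255],
    [[0, 0, 0], [0, 0, 0], 255],
    [[0, 0, 0], [0, 0, 0], 255],
  ],
)

```text
t: 13.6
tcp_pos: [0.5684, 0.072, 0.0283]
tool_rot: [[0.977, 0.212, -0.0], [0.212, -0.977, -0.0], [-0.0, 0.0, -1.0]]
ft_force: [-1.3, -0.3, -0.7]
width: 0.013
gripper_force: 58.6
```

drive_tool(
  targets=[
    [[0.0004, 0, 0], [0, 0, 0], 255],
    [[0, 0, 0], [0, 0, 0], 255],
    [[0, 0, 0], [0, 0, 0], 255],
  ],
)

```text
t: 13.85
tcp_pos: [0.5685, 0.072, 0.0282]
tool_rot: [[0.977, 0.212, -0.0], [0.212, -0.977, -0.0], [-0.0, -0.0, -1.0]]
ft_force: [-1.2, 0.6, -0.4]
width: 0.0126
gripper_force: 58.7
```

drive_tool(
  targets=[
    [[0.0003, 0, 0], [0, 0, 0], 255],
    [[0, 0, 0], [0, 0, 0], 255],
    [[0, 0, 0], [0, 0, 0], 255],
  ],
)

```text
t: 14.1
tcp_pos: [0.5685, 0.072, 0.0282]
tool_rot: [[0.977, 0.212, -0.001], [0.212, -0.977, -0.0], [-0.001, -0.0, -1.0]]
ft_force: [-2.6, -0.7, 2.2]
width: 0.0131
gripper_force: 58.8
```

The slide touches the stop at about 2.7 N, and the arm's stiffness is about 5 N/mm. I'll ease off and then advance toward the edge, along tool -y.

drive_tool(
  targets=[
    [[-0.0008, 0, 0], [0, 0, 0], 255],
    [[0, -0.0015, 0], [0, 0, 0], 255],
    [[0, -0.0015, 0], [0, 0, 0], 255],
    [[0, -0.0015, 0], [0, 0, 0], 255],
    [[0, -0.001, 0], [0, 0, 0], 255],
    [[0, 0, 0], [0, 0, 0], 255],
    [[0, 0, 0], [0, 0, 0], 255],
  ],
)

```text
t: 14.68
tcp_pos: [0.5672, 0.0777, 0.0283]
tool_rot: [[0.977, 0.213, 0.0], [0.213, -0.977, 0.0], [0.0, -0.0, -1.0]]
ft_force: [-0.2, 1.0, -0.7]
width: 0.0129
gripper_force: 58.6
```

```bash
python3 - <<'E'
from h import *
s=show();print(st(s['tcp_pos']),sf(s))
c=cam('top');g=c['color'].min(2).astype(float)
for x in(-40,-30,-15,0):
    v=[];Y=np.arange(35,75,.5)
    for y in Y:
        u,w=proj(c,[*S(x,y),.025]);v.append(cv2.getRectSubPix(g.astype(np.float32),(1,1),(u,w))[0,0])
    print(x,' '.join(f'{int(a)}' for a in v[::2]))
E
```

```text
t 14.68 tcp [0.5672 0.0777 0.0283] yang -77.71 F [-0.2  1.  -0.7] T [0.   0.07 0.03] w 0.0129 g 58.6 q7 -0.97
[ 4.69 20.5 ] [ 0.01  1.04 -0.72]
-40 242 242 242 242 242 242 241 241 240 238 233 223 211 195 180 170 159 145 132 124 118 118 118 118 117 118 121 130 142 158 174 184 192 193 192 186 181 183 186 197
-30 79 81 86 100 132 167 210 240 240 238 230 218 199 185 182 176 162 147 130 117 118 119 120 120 119 120 125 135 160 184 199 211 210 208 207 206 210 214 215 216
-15 79 79 87 95 135 180 211 238 240 236 226 215 203 189 180 173 160 146 133 121 117 116 117 117 117 117 120 126 146 176 192 198 182 149 122 96 80 70 64 61
0 67 65 65 70 77 90 106 124 138 143 147 151 153 157 156 144 130 109 90 79 68 64 60 59 58 59 60 59 58 59 59 62 65 63 61 62 64 63 62 60
```

drive_tool(
  targets=[
    [[0, -0.0015, 0], [0, 0, 0], 255],
    [[0, -0.0015, 0], [0, 0, 0], 255],
    [[0, -0.0015, 0], [0, 0, 0], 255],
    [[0, -0.001, 0], [0, 0, 0], 255],
    [[0, 0, 0], [0, 0, 0], 255],
    [[0, 0, 0], [0, 0, 0], 255],
  ],
)

```text
t: 15.23
tcp_pos: [0.5659, 0.0828, 0.0283]
tool_rot: [[0.977, 0.213, 0.0], [0.213, -0.977, -0.0], [0.0, 0.0, -1.0]]
ft_force: [0.3, 0.3, -1.4]
width: 0.0129
gripper_force: 58.6
```

drive_tool(
  targets=[
    [[0, -0.0005, 0], [0, 0, 0], 255],
    [[0, 0, 0], [0, 0, 0], 255],
    [[0, -0.0005, 0], [0, 0, 0], 255],
    [[0, 0, 0], [0, 0, 0], 255],
    [[0, 0, 0], [0, 0, 0], 255],
  ],
)

```text
t: 15.65
tcp_pos: [0.5657, 0.0837, 0.0283]
tool_rot: [[0.977, 0.212, -0.0], [0.212, -0.977, -0.0], [-0.0, 0.0, -1.0]]
ft_force: [-0.1, -0.1, -0.7]
width: 0.0129
gripper_force: 58.6
```

drive_tool(
  targets=[
    [[0, -0.0005, 0], [0, 0, 0], 255],
    [[0, 0, 0], [0, 0, 0], 255],
    [[0, 0, 0], [0, 0, 0], 255],
  ],
)

```text
t: 15.9
tcp_pos: [0.5656, 0.0842, 0.0283]
tool_rot: [[0.977, 0.212, -0.0], [0.212, -0.977, 0.0], [-0.0, -0.0, -1.0]]
ft_force: [-1.2, -0.2, -1.1]
width: 0.0122
gripper_force: 58.6
```

drive_tool(
  targets=[
    [[0, -0.0005, 0], [0, 0, 0], 255],
    [[0, 0, 0], [0, 0, 0], 255],
    [[0, -0.0005, 0], [0, 0, 0], 255],
    [[0, 0, 0], [0, 0, 0], 255],
    [[0, 0, 0], [0, 0, 0], 255],
  ],
)

```text
t: 16.32
tcp_pos: [0.5654, 0.0852, 0.0283]
tool_rot: [[0.977, 0.212, -0.0], [0.212, -0.977, 0.0], [-0.0, -0.0, -1.0]]
ft_force: [0.2, -1.5, -0.2]
width: 0.0129
gripper_force: 58.6
```

drive_tool(
  targets=[
    [[0, -0.0005, 0], [0, 0, 0], 255],
    [[0, 0, 0], [0, 0, 0], 255],
    [[0, 0, 0], [0, 0, 0], 255],
  ],
)

```text
t: 16.57
tcp_pos: [0.5653, 0.0856, 0.0283]
tool_rot: [[0.977, 0.212, 0.0], [0.212, -0.977, -0.0], [0.0, 0.0, -1.0]]
ft_force: [0.0, -0.2, -1.1]
width: 0.0127
gripper_force: 58.6
```

drive_tool(
  targets=[
    [[0, -0.0005, 0], [0, 0, 0], 255],
    [[0, 0, 0], [0, 0, 0], 255],
    [[0, 0, 0], [0, 0, 0], 255],
  ],
)

```text
t: 16.82
tcp_pos: [0.5652, 0.0861, 0.0283]
tool_rot: [[0.977, 0.212, -0.0], [0.212, -0.977, -0.0], [-0.0, 0.0, -1.0]]
ft_force: [-0.5, 0.5, -0.5]
width: 0.013
gripper_force: 58.6
```

drive_tool(
  targets=[
    [[0, -0.0005, 0], [0, 0, 0], 255],
    [[0, 0, 0], [0, 0, 0], 255],
    [[0, 0, 0], [0, 0, 0], 255],
  ],
)

```text
t: 17.07
tcp_pos: [0.5651, 0.0866, 0.0283]
tool_rot: [[0.977, 0.212, -0.0], [0.212, -0.977, -0.0], [-0.0, -0.0, -1.0]]
ft_force: [-0.9, 0.1, -0.8]
width: 0.0128
gripper_force: 58.6
```

drive_tool(
  targets=[
    [[0, -0.0005, 0], [0, 0, 0], 255],
    [[0, 0, 0], [0, 0, 0], 255],
    [[0, 0, 0], [0, 0, 0], 255],
  ],
)

```text
t: 17.32
tcp_pos: [0.5649, 0.0871, 0.0283]
tool_rot: [[0.977, 0.212, -0.0], [0.212, -0.977, 0.0], [-0.0, -0.0, -1.0]]
ft_force: [0.7, 0.1, -0.5]
width: 0.0128
gripper_force: 58.6
```

drive_tool(
  targets=[
    [[0, -0.0005, 0], [0, 0, 0], 255],
    [[0, 0, 0], [0, 0, 0], 255],
    [[0, 0, 0], [0, 0, 0], 255],
  ],
)

```text
t: 17.57
tcp_pos: [0.5649, 0.0876, 0.0283]
tool_rot: [[0.977, 0.212, 0.0], [0.212, -0.977, 0.0], [0.0, -0.0, -1.0]]
ft_force: [-0.6, -0.4, -1.0]
width: 0.0125
gripper_force: 58.6
```

drive_tool(
  targets=[
    [[0, -0.0003, 0], [0, 0, 0], 255],
    [[0, 0, 0], [0, 0, 0], 255],
    [[0, 0, 0], [0, 0, 0], 255],
  ],
)

```text
t: 17.82
tcp_pos: [0.5648, 0.0879, 0.0283]
tool_rot: [[0.977, 0.212, -0.0], [0.212, -0.977, -0.0], [-0.0, 0.0, -1.0]]
ft_force: [-0.4, -0.3, -0.2]
width: 0.0128
gripper_force: 58.6
```

drive_tool(
  targets=[
    [[0, -0.0005, 0], [0, 0, 0], 255],
    [[0, 0, 0], [0, 0, 0], 255],
    [[0, 0, 0], [0, 0, 0], 255],
  ],
)

```text
t: 18.07
tcp_pos: [0.5646, 0.0884, 0.0283]
tool_rot: [[0.977, 0.212, -0.0], [0.212, -0.977, -0.0], [-0.0, -0.0, -1.0]]
ft_force: [-0.3, -1.1, -1.3]
width: 0.0128
gripper_force: 58.6
```

drive_tool(
  targets=[
    [[0, -0.0005, 0], [0, 0, 0], 255],
    [[0, 0, 0], [0, 0, 0], 255],
    [[0, 0, 0], [0, 0, 0], 255],
  ],
)

```text
t: 18.32
tcp_pos: [0.5646, 0.0887, 0.0283]
tool_rot: [[0.977, 0.212, 0.0], [0.212, -0.977, -0.0], [0.0, 0.0, -1.0]]
ft_force: [-0.2, -0.0, -1.6]
width: 0.0128
gripper_force: 58.6
```

```bash
python3 - <<'E'
from h import *
s=show();print(st(s['tcp_pos']),sf(s))
E
```

```text
t 18.32 tcp [0.5646 0.0887 0.0283] yang -77.74 F [-0.2 -0.  -1.6] T [-0.19 -0.07  0.04] w 0.0128 g 58.6 q7 -0.99
[ 4.51 31.78] [-0.24  0.01 -1.63]
```

drive_tool(
  targets=[
    [[0, -0.0004, 0], [0, 0, 0], 255],
    [[0, 0, 0], [0, 0, 0], 255],
    [[0, 0, 0], [0, 0, 0], 255],
  ],
)

```text
t: 18.57
tcp_pos: [0.5646, 0.0887, 0.0283]
tool_rot: [[0.977, 0.212, 0.0], [0.212, -0.977, -0.001], [0.0, 0.001, -1.0]]
ft_force: [0.7, -2.8, -0.2]
width: 0.0126
gripper_force: 58.6
```

```bash
python3 - <<'E'
from h import *
s=show();print(st(s['tcp_pos']),sf(s))
E
```

```text
t 18.57 tcp [0.5646 0.0887 0.0283] yang -77.76 F [ 0.7 -2.8 -0.2] T [-0.5  -0.08  0.06] w 0.0126 g 58.6 q7 -0.99
[ 4.51 31.79] [ 0.06 -2.89 -0.19]
```

The edge is found: the tool is at stage y 31.8 with about 2.9 N. The moment hints at roughly 0.1° of yaw error, so I'll trim that, re-touch the stop and settle the slide on the deck.

drive_tool(
  targets=[
    [[0.0003, 0, 0], [0, 0, -0.12], 255],
    [[0.0002, 0, 0], [0, 0, 0], 255],
    [[0, 0, 0.0003], [0, 0, 0], 255],
    [[0, 0, 0.0003], [0, 0, 0], 255],
    [[0, 0, 0], [0, 0, 0], 255],
    [[0, 0, 0], [0, 0, 0], 255],
  ],
)

```text
t: 19.07
tcp_pos: [0.5648, 0.0888, 0.0278]
tool_rot: [[0.977, 0.214, -0.0], [0.214, -0.977, -0.0], [-0.0, 0.0, -1.0]]
ft_force: [-2.5, -5.2, 2.7]
width: 0.013
gripper_force: 59.2
```

```bash
python3 - <<'E'
from h import *
s=show();print(st(s['tcp_pos']),sf(s))
E
```

```text
t 19.07 tcp [0.5648 0.0888 0.0278] yang -77.65 F [-2.5 -5.2  2.7] T [-1.03  0.51  0.04] w 0.013 g 59.2 q7 -0.99
[ 4.72 31.84] [-3.51 -4.52  2.72]
```

drive_tool(
  targets=[
    [[-0.0002, 0.0003, 0], [0, 0, 0], 255],
    [[0, 0, 0], [0, 0, 0], 255],
    [[0, 0, 0], [0, 0, 0], 215],
    [[0, 0, 0], [0, 0, 0], 170],
    [[0, 0, 0], [0, 0, 0], 165],
    [[0, 0, 0], [0, 0, 0], 165],
  ],
)

```text
t: 19.57
tcp_pos: [0.5652, 0.09, 0.0276]
tool_rot: [[0.977, 0.215, 0.001], [0.215, -0.977, 0.001], [0.001, -0.001, -1.0]]
ft_force: [0.5, 0.1, 1.2]
width: 0.0302
gripper_force: 0.4
```

drive_tool(
  targets=[
    [[0, 0, -0.01], [0, 0, 0], 165],
    [[0, 0, -0.03], [0, 0, 0], 165],
    [[0, 0, -0.03], [0, 0, 0], 165],
    [[0, 0.02, -0.03], [0, 0, 0], 165],
    [[0, 0.03, 0], [0, 0, 0], 165],
    [[0, 0.03, 0], [0, 0, 0], 130],
    [[0, 0, 0], [0, 0, 0], 110],
    [[0, 0, 0], [0, 0, 0], 110],
  ],
)

```text
t: 20.23
tcp_pos: [0.5823, 0.0091, 0.1287]
tool_rot: [[0.977, 0.211, 0.001], [0.211, -0.977, -0.0], [0.001, 0.0, -1.0]]
ft_force: [-0.2, 0.9, 0.5]
width: 0.0486
gripper_force: 0.0
```

```bash
python3 - <<'E'
from h import *
s=show();print(st(s['tcp_pos']));
for n in('wrist','top'):
    c=cam(n,f'r_{n}.png');slide(c,.022)
    if n=='top':
        u,v,k=redpx(c);print('pin',onz(c,u,v,.05),pin(.62))
cc=c['color'][150:275,255:375,::-1];cv2.imwrite('pics/r_crop.png',cv2.resize(cc,None,fx=4,fy=4,interpolation=2))
E
```

```text
t 20.23 tcp [0.5823 0.0091 0.1287] yang -77.82 F [-0.2  0.9  0.5] T [ 0.09 -0.03  0.02] w 0.0486 g 0.0 q7 -0.96
[  4.73 -49.78]
blob [191. 292.] [0.4759 0.0933] [np.float64(0.024), np.float64(0.0103)] [np.float64(8.88), np.float64(-73.22), np.float64(-169.73), np.float64(106.83)]
blob [467.7 276.7] [ 0.5376 -0.127 ] [np.float64(0.0531), np.float64(0.0328)] [np.float64(55.14), np.float64(-27.54), np.float64(-122.6), np.float64(153.99)]
blob [207.8 193. ] [0.5628 0.0895] [np.float64(0.0416), np.float64(0.0822)] [np.float64(9.53), np.float64(-73.61), np.float64(-167.71), np.float64(106.8)]
blob [390.8 120.8] [ 0.7749 -0.0832] [np.float64(0.1203), np.float64(0.0441)] [np.float64(73.1), np.float64(-15.88), np.float64(-107.57), np.float64(163.56)]
blob [303.7 144.8] [0.7058 0.0928] [np.float64(0.3321), np.float64(0.167)] [np.float64(50.28), np.float64(-37.56), np.float64(-133.1), np.float64(140.83)]
blob [132.8 309.6] [0.3438 0.3792] [np.float64(0.6042), np.float64(0.2726)] [np.float64(41.6), np.float64(-55.59), np.float64(-145.98), np.float64(122.6)]
pin [nan nan nan] [ 0.57250546 -0.01476073]h.py:27: RuntimeWarning: Mean of empty slice.
  ys,xs=np.nonzero(m&k);return xs.mean(),ys.mean(),len(xs)
  ret = ret.dtype.type(ret / rcount)
```

View pics/r_wrist.png

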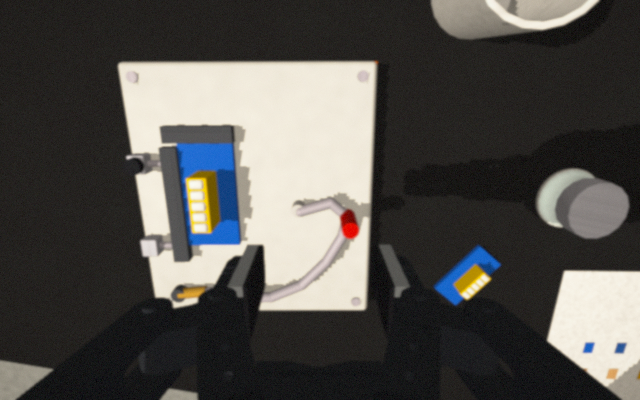

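The wrist view shows the slide flush against the bar (columns 162–190) and the stop (rows 126–142), and the pin at (349,225) is still drawn back. Next I'll turn the tool and take the pin.

drive_tool(
  targets=[
    [[0, 0, 0], [0, 0, 7], 110],
    [[0, 0, 0], [0, 0, 7], 110],
    [[0, 0, 0], [0, 0, 7], 110],
    [[0, 0, 0], [0, 0, 7], 110],
    [[0, 0, 0], [0, 0, 7], 110],
    [[0, 0, 0], [0, 0, 2], 110],
    [[0, 0, 0], [0, 0, 0], 110],
    [[0, 0, 0], [0, 0, 0], 110],
  ],
)

```text
t: 21.0
tcp_pos: [0.5817, 0.0125, 0.1273]
tool_rot: [[0.911, -0.413, -0.001], [-0.413, -0.911, 0.0], [-0.001, 0.0, -1.0]]
ft_force: [-0.4, 0.1, -0.5]
width: 0.0486
gripper_force: 0.0
```

```bash
python3 - <<'E'
from h import *
s=show();print(rel([.5722,-.0144,.035]))
E
```

```text
t 21.0 tcp [0.5817 0.0125 0.1273] yang -114.4 F [-0.4  0.1 -0.5] T [-0.03  0.02 -0.02] w 0.0486 g 0.0 q7 -1.47
[ 2.50651227 28.43232417 92.33378052]
```

drive_tool(
  targets=[
    [[0.001, 0.014, 0], [0, 0, 0], 110],
    [[0.0015, 0.0145, 0], [0, 0, 0], 110],
    [[0, 0, 0.025], [0, 0, 0], 110],
    [[0, 0, 0.025], [0, 0, 0], 110],
    [[0, 0, 0.02], [0, 0, 0], 110],
    [[0, 0, 0.013], [0, 0, 0], 110],
    [[0, 0, 0], [0, 0, 0], 110],
    [[0, 0, 0], [0, 0, 0], 110],
  ],
)

```text
t: 21.67
tcp_pos: [0.572, -0.0173, 0.0449]
tool_rot: [[0.909, -0.418, -0.001], [-0.418, -0.909, -0.0], [-0.0, 0.001, -1.0]]
ft_force: [1.1, -0.5, -0.4]
width: 0.0486
gripper_force: 0.0
```

```bash
python3 - <<'E'
from h import *
s=show();print(rel([.5722,-.0144,.035]))
E
```

```text
t 21.67 tcp [ 0.572  -0.0173  0.0449] yang -114.68 F [ 1.1 -0.5 -0.4] T [-0.03  0.02  0.02] w 0.0486 g 0.0 q7 -1.33
[-1.05088138 -2.72556877  9.85421721]
```

drive_tool(
  targets=[
    [[-0.001, -0.0025, 0.009], [0, 0, 0], 110],
    [[0, 0, 0], [0, 0, 0], 110],
    [[0, 0, 0], [0, 0, 0], 170],
    [[0, 0, 0], [0, 0, 0], 210],
    [[0, 0, 0], [0, 0, 0], 230],
    [[0, 0, 0], [0, 0, 0], 255],
    [[0, 0, 0], [0, 0, 0], 255],
  ],
)

```text
t: 22.25
tcp_pos: [0.5728, -0.0139, 0.0363]
tool_rot: [[0.909, -0.417, 0.001], [-0.417, -0.909, -0.001], [0.001, 0.0, -1.0]]
ft_force: [-1.3, -1.5, 4.9]
width: 0.0096
gripper_force: 58.5
```

```bash
python3 - <<'E'
from h import *
s=show();p=np.array(s['tcp_pos'][:2]);prev=p;R=np.array(s['tool_rot'])
print('off',p-pin(.62))
for th in np.arange(.58,.09,-.04):
    q=p+pin(th)-pin(.62);d=R.T@np.array([*(q-prev),0])*1000;print(round(th,3),d.round(2)[:2],q.round(4));prev=q
E
```

```text
t 22.25 tcp [ 0.5728 -0.0139  0.0363] yang -114.64 F [-1.3 -1.5  4.9] T [-0.33  0.21  0.04] w 0.0096 g 58.5 q7 -1.33
off [0.00027959 0.00084755]
0.58 [ 1.02 -4.27] [ 0.5755 -0.0105]
0.54 [ 0.85 -4.3 ] [ 0.5781 -0.0069]
0.5 [ 0.68 -4.33] [ 0.5805 -0.0032]
0.46 [ 0.51 -4.36] [5.828e-01 5.000e-04]
0.42 [ 0.33 -4.38] [0.5849 0.0043]
0.38 [ 0.16 -4.38] [0.5869 0.0083]
0.34 [-0.02 -4.39] [0.5887 0.0123]
0.3 [-0.2  -4.38] [0.5903 0.0163]
0.26 [-0.37 -4.37] [0.5918 0.0205]
0.22 [-0.54 -4.35] [0.5931 0.0246]
0.18 [-0.72 -4.33] [0.5943 0.0289]
0.14 [-0.89 -4.3 ] [0.5953 0.0331]
0.1 [-1.06 -4.26] [0.5961 0.0375]
```

drive_tool(
  targets=[
    [[0.001, -0.0043, 0], [0, 0, 0], 255],
    [[0.0009, -0.0043, 0], [0, 0, 0], 255],
    [[0.0007, -0.0043, 0], [0, 0, 0], 255],
    [[0.0005, -0.0044, 0], [0, 0, 0], 255],
    [[0.0003, -0.0044, 0], [0, 0, 0], 255],
    [[0.0002, -0.0044, 0], [0, 0, 0], 255],
    [[0, -0.0044, 0], [0, 0, 0], 255],
    [[-0.0002, -0.0044, 0], [0, 0, 0], 255],
  ],
)

```text
t: 22.92
tcp_pos: [0.5921, 0.018, 0.0362]
tool_rot: [[0.909, -0.416, 0.003], [-0.416, -0.909, 0.001], [0.003, -0.002, -1.0]]
ft_force: [3.6, 0.3, 5.6]
width: 0.0097
gripper_force: 59.2
```

drive_tool(
  targets=[
    [[-0.0002, -0.0022, 0], [0, 0, 0], 255],
    [[-0.0002, -0.0022, 0], [0, 0, 0], 255],
    [[-0.0003, -0.0022, 0], [0, 0, 0], 255],
    [[-0.0003, -0.0022, 0], [0, 0, 0], 255],
    [[0, 0, 0], [0, 0, 0], 255],
    [[0, 0, 0], [0, 0, 0], 255],
  ],
)

```text
t: 23.42
tcp_pos: [0.5943, 0.0259, 0.0362]
tool_rot: [[0.91, -0.415, 0.002], [-0.415, -0.91, -0.0], [0.002, -0.001, -1.0]]
ft_force: [2.3, -0.2, 5.3]
width: 0.0098
gripper_force: 59.2
```

```bash
cat >> h.py <<'E'
def clip():
    s=show();a=np.array(st(s['tcp_pos']))-[-78,15];R=np.array(s['tool_rot']);f=R.T@np.array(s['ft_force'])
    print('r',np.hypot(*a).round(1),'theta',(np.arctan2(-30,104)-np.arctan2(a[1],a[0])).round(3),'tool F',f.round(1))
E
python3 -c "
from h import *
clip()"
```

```text
t 23.42 tcp [0.5943 0.0259 0.0362] yang -114.52 F [ 2.3 -0.2  5.3] T [-0.25 -0.79  0.39] w 0.0098 g 59.2 q7 -1.41
r 110.5 theta 0.198 tool F [ 2.2 -0.7 -5.3]
```

drive_tool(
  targets=[
    [[-0.0002, -0.001, 0], [0, 0, 0], 255],
    [[-0.0002, -0.001, 0], [0, 0, 0], 255],
    [[-0.0002, -0.001, 0], [0, 0, 0], 255],
    [[-0.0002, -0.001, 0], [0, 0, 0], 255],
    [[0, 0, 0], [0, 0, 0], 255],
  ],
)

```text
t: 23.83
tcp_pos: [0.5963, 0.0314, 0.0363]
tool_rot: [[0.91, -0.415, 0.004], [-0.415, -0.91, 0.002], [0.003, -0.003, -1.0]]
ft_force: [5.3, 4.0, 3.9]
width: 0.0097
gripper_force: 59.1
```

```bash
python3 -c "
from h import *
clip()"
```

```text
t 23.83 tcp [0.5963 0.0314 0.0363] yang -114.51 F [5.3 4.  3.9] T [ 0.56 -1.37 -0.06] w 0.0097 g 59.1 q7 -1.41
r 111.2 theta 0.145 tool F [ 3.2 -5.8 -3.9]
```

drive_tool(
  targets=[
    [[-0.0002, -0.001, 0], [0, 0, 0], 255],
    [[-0.0001, -0.0005, 0], [0, 0, 0], 255],
    [[0, 0, 0], [0, 0, 0], 255],
    [[0, 0, 0], [0, 0, 0], 255],
  ],
)

```text
t: 24.17
tcp_pos: [0.5966, 0.0327, 0.0363]
tool_rot: [[0.91, -0.415, 0.004], [-0.415, -0.91, 0.001], [0.003, -0.003, -1.0]]
ft_force: [4.8, 3.6, 3.6]
width: 0.0096
gripper_force: 59.1
```

```bash
python3 -c "
from h import *
clip()"
```

```text
t 24.17 tcp [0.5966 0.0327 0.0363] yang -114.51 F [4.8 3.6 3.6] T [ 0.48 -1.35 -0.02] w 0.0096 g 59.1 q7 -1.42
r 111.2 theta 0.134 tool F [ 2.9 -5.3 -3.6]
```

drive_tool(
  targets=[
    [[-0.0002, -0.0005, 0], [0, 0, 0], 255],
    [[0, 0, 0], [0, 0, 0], 255],
    [[0, 0, 0], [0, 0, 0], 255],
  ],
)

```text
t: 24.42
tcp_pos: [0.5966, 0.0331, 0.0363]
tool_rot: [[0.91, -0.415, 0.004], [-0.415, -0.91, 0.001], [0.003, -0.003, -1.0]]
ft_force: [5.8, 2.1, 3.7]
width: 0.0099
gripper_force: 59.0
```

drive_tool(
  targets=[
    [[-0.0002, -0.0005, 0], [0, 0, 0], 255],
    [[0, 0, 0], [0, 0, 0], 255],
    [[0, 0, 0], [0, 0, 0], 255],
  ],
)

```text
t: 24.67
tcp_pos: [0.5967, 0.0335, 0.0363]
tool_rot: [[0.91, -0.415, 0.004], [-0.415, -0.91, 0.001], [0.003, -0.003, -1.0]]
ft_force: [6.1, 2.6, 3.3]
width: 0.0095
gripper_force: 59.0
```

```bash
python3 -c "
from h import *
clip()"
```

```text
t 24.67 tcp [0.5967 0.0335 0.0363] yang -114.52 F [6.1 2.6 3.3] T [ 0.34 -1.48  0.08] w 0.0095 g 59.0 q7 -1.42
r 111.2 theta 0.126 tool F [ 4.5 -4.9 -3.2]
```

drive_tool(
  targets=[
    [[-0.0003, -0.0005, 0], [0, 0, 0], 255],
    [[0, 0, 0], [0, 0, 0], 255],
    [[0, 0, 0], [0, 0, 0], 255],
  ],
)

```text
t: 24.92
tcp_pos: [0.5967, 0.0337, 0.0363]
tool_rot: [[0.91, -0.415, 0.004], [-0.415, -0.91, 0.001], [0.004, -0.002, -1.0]]
ft_force: [6.8, 0.9, 3.6]
width: 0.0099
gripper_force: 58.9
```

drive_tool(
  targets=[
    [[-0.0003, -0.0005, 0], [0, 0, 0], 255],
    [[0, 0, 0], [0, 0, 0], 255],
    [[0, 0, 0], [0, 0, 0], 255],
  ],
)

```text
t: 25.17
tcp_pos: [0.5968, 0.0338, 0.0363]
tool_rot: [[0.91, -0.416, 0.005], [-0.416, -0.91, -0.0], [0.004, -0.002, -1.0]]
ft_force: [6.2, -0.5, 3.7]
width: 0.0101
gripper_force: 58.9
```

```bash
python3 -c "
from h import *
clip()"
```

```text
t 25.17 tcp [0.5968 0.0338 0.0363] yang -114.56 F [ 6.2 -0.5  3.7] T [-0.01 -1.58  0.06] w 0.0101 g 58.9 q7 -1.42
r 111.1 theta 0.123 tool F [ 5.8 -2.1 -3.7]
```

The nose is on the slide: the pin stalls at joint ≈0.123 and the spring load has moved off the gripper. I'll relieve the sideways load and let go gently.

drive_tool(
  targets=[
    [[0.0008, -0.0004, 0], [0, 0, 0], 255],
    [[0, 0, 0], [0, 0, 0], 255],
    [[0, 0, 0], [0, 0, 0], 255],
  ],
)

```text
t: 25.42
tcp_pos: [0.5968, 0.0338, 0.0363]
tool_rot: [[0.909, -0.416, 0.003], [-0.416, -0.909, 0.0], [0.003, -0.002, -1.0]]
ft_force: [4.9, 0.4, 4.4]
width: 0.0098
gripper_force: 59.2
```

```bash
python3 -c "
from h import *
clip()"
```

```text
t 25.42 tcp [0.5968 0.0338 0.0363] yang -114.57 F [4.9 0.4 4.4] T [ 0.09 -1.2  -0.01] w 0.0098 g 59.2 q7 -1.42
r 111.2 theta 0.123 tool F [ 4.3 -2.4 -4.4]
```

Tangential load is about 1 N. Letting go.

drive_tool(
  targets=[
    [[0, 0, 0], [0, 0, 0], 225],
    [[0, 0, 0], [0, 0, 0], 200],
    [[0, 0, 0], [0, 0, 0], 175],
    [[0, 0, 0], [0, 0, 0], 170],
    [[0, 0, -0.01], [0, 0, 0], 170],
    [[0, 0, -0.03], [0, 0, 0], 170],
    [[0, 0, -0.04], [0, 0, 0], 170],
    [[0, 0, -0.04], [0, 0, 0], 170],
  ],
)

```text
t: 26.08
tcp_pos: [0.5936, 0.0327, 0.1567]
tool_rot: [[0.909, -0.418, -0.003], [-0.418, -0.909, -0.001], [-0.003, 0.002, -1.0]]
ft_force: [0.9, -0.3, -0.2]
width: 0.0284
gripper_force: 0.0
```

drive_tool(
  targets=[
    [[0, 0.03, -0.02], [0, 0, 0], 170],
    [[-0.02, 0.035, 0], [0, 0, 0], 170],
    [[-0.02, 0.035, 0], [0, 0, 0], 170],
    [[-0.02, 0.035, 0], [0, 0, 0], 170],
    [[0, 0, 0], [0, 0, 0], 170],
    [[0, 0, 0], [0, 0, 0], 170],
  ],
)

```text
t: 26.58
tcp_pos: [0.4823, -0.0659, 0.1766]
tool_rot: [[0.907, -0.421, -0.0], [-0.421, -0.907, 0.002], [-0.001, -0.001, -1.0]]
ft_force: [0.2, -0.2, -0.3]
width: 0.0286
gripper_force: 0.0
```

```bash
python3 - <<'E'
from h import *
show();c=cam('top');u,v,k=redpx(c);print('pin',k,onz(c,u,v,.05) if k else 0,pin(.12))
w=cam('wrist')['color'];o=np.zeros((500,800,3),np.uint8);o[:500,:480]=cv2.resize(c['color'][150:275,255:375],None,fx=4,fy=4,interpolation=2)
o[:200,480:]=cv2.resize(w,(320,200));s=cam('scene')['color'];o[210:450,480:]=cv2.resize(s[150:270,240:400],(320,240),interpolation=2)
cv2.imwrite('pics/fin.png',o[:,:,::-1])
E
```

```text
t 26.58 tcp [ 0.4823 -0.0659  0.1766] yang -114.87 F [ 0.2 -0.2 -0.3] T [ 0.05 -0.04 -0.02] w 0.0286 g 0.0 q7 -1.37
pin 22 [0.59541894 0.0355428  0.05      ] [0.59541122 0.03444994]
```

View pics/fin.png

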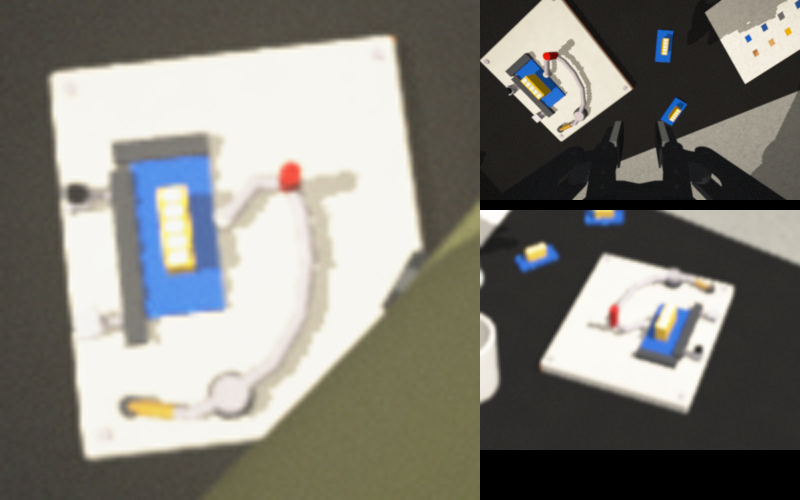

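The crop shows the slide flush with the bar and the stop. The roller is against its long side at crop (225,215), the pin rests at about joint 0.12, and the gripper is clear.

```bash
python3 -c "
from plant import *
print(close_job())"
```

```text
the job is handed in; nothing more can be done
None
```

The job is handed in after about 27 s of robot time: the slide is clamped flush against the edge and stop, the highest force I read while seating it was about 4.5 N, the arm was eased in by its pin and let go, and the cup, jar and dropper bottle were left alone; I have not seen the judge's verdict.

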